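# Close and lock the microscope's battery cover

## Task

The battery cover of the blue microscope stands open: swing it fully shut, then with the red flat-blade screwdriver from the wooden stand lock it: press the blade into the slot of the cover's brass fastener, square to the sloping cover, and turn it clockwise all the way to its stop, keeping the blade seated in the slot while it turns. Finally stand the red driver back upright in its empty hole in the stand, fully down, and let go. Leave the yellow driver and the other things on the bench where they are.

Things in the scene. Friction and masses are not known exactly. Their poses are not given: they have to be found in the camera images.
- cover (a joint): Hinge angle of the white battery cover, rad: 0 = fully shut on the 35 degree slope of the hood, grows as it opens (up to 1.1). It stays where it is left: light friction, about 1.5 N at the free edge moves it; it closes by pushing its free edge down.
- cover_hinge (a point): Middle of the cover's hinge line, at the top of the microscope's sloping battery hood, 100 mm above the bench. Axes turn with the cover: y along the hinge line, -x along the cover to its free edge, z its outward normal. Opening turns it by +angle about +y. Shut, z leans 35 degrees from vertical, away from the pillar. Plate 118 mm long (x 0 to -118), 84 mm wide, upper face at z = +8.5 mm.
- cover_tab (a point): Point on the upper face of the cover, on its middle line near the free edge (107 mm from the hinge, 11 mm from the edge): the place to push it shut. The fastener's head begins 23 mm from here towards the hinge. Axes as for cover_hinge.
- screw_slot (a point): Centre of the floor of the slot in the fastener's round brass head (27 mm diameter), which sits on the cover 70 mm from the hinge. x runs along the slot, y across it, z is the screw axis pointing outward (parallel to the cover's normal). The slot is 5 mm deep (floor to the head's top face), 19 mm long with closed ends, about 3.6 mm wide at the floor, flaring to about 6.2 mm at the top.
- screw (a joint): Turn of the fastener, rad: 0 = loose, 1.5 = its stop (locked). It grows as the head turns clockwise seen from outside (a turn about -z). It starts at 0 to 0.3; it resists with about 0.12 N m and stays where left; at its stop it also holds the cover shut. On its cam the head sinks along -z by 2.67 mm per rad (4 mm over the whole turn), so the bit must follow it down.
- driver_grip (a point): Centre of the red handle of the flat-blade screwdriver, a square bar 30 x 30 mm, 90 mm long. It stands blade down in a hole of the stand: z is its long axis, from blade to handle (up); x and y are normal to the handle's flats; the blade's 14 mm width lies along x. The blade's end is 115 mm below this point, the handle's top 45 mm above, its lower end 45 mm below. Mass about 140 g.
- driver_tip (a point): Middle of the end of the red driver's blade; axes as for driver_grip. The blade is 14 mm wide (x), 2.5 mm thick (y) and 14 mm long, then a round 8 mm shank up to the handle at 70 mm.
- hole_a (a point): Centre of the mouth of one of the two holes in the wooden stand (a fixed block 170 x 56 mm, 75 mm high). The holes are 20 mm in diameter, go right through, and lie 90 mm apart along the block; z is up. A driver in a hole rests with the underside of its handle on the block's top, its blade end 5 mm above the bench (70 mm below the hole's mouth).
- hole_b (a point): Centre of the mouth of the stand's other hole, as hole_a. The red driver stands in one of the two holes, the yellow driver in the other.
- other_driver_grip (a point): Centre of the yellow handle of a cross-tip driver of the same size, in the stand's other hole, 90 mm from the red one: leave it alone.
- yellow_box: Yellow carton, 80 x 55 x 35 mm, a bystander; origin under its centre.
- slide_box: Open black box of glass slides, 95 x 75 x 32 mm, a bystander; origin under its centre.
- phone: Black telephone lying flat, 155 x 75 x 9 mm, a bystander; origin under its centre.
- oil: Small amber bottle, 30 mm across, 65 mm tall, a bystander; origin under its centre.
- dish: Shallow glass dish, 84 mm across, 16 mm high, a bystander; origin under its centre.
- scissors: Scissors with blue loops, about 120 mm long, lying flat, a bystander; origin near the pivot.
- driver: The red flat-blade driver as a whole; origin at the end of its blade, axes as for driver_grip.
- scope: The blue microscope as a whole, fixed to the bench, base 300 x 140 mm, about 330 mm tall; origin on the bench under the battery hood, x points from the hood to the pillar (130 mm away) and stage, so the hood's slope faces -x.
Mind the look-alikes: they are no part of the job. What is meant by the driver is not pink, and is the smaller of those in its own colour.

How it is judged:
On the way, in this order (a step that is already met when the one before it is completed fails the run):
1. the cover is fully shut (value of joint cover below 0.05 rad), for 0.2 s.
2. the red driver's blade is seated in the slot of the fastener, in line with it, and pressed, cover shut (distance between driver_tip and screw_slot below 0.0045 m and angle between the z axis of driver_tip and the z axis of screw_slot, either way round below 0.25 rad and contact force between driver and scope above 1 N and value of joint cover below 0.05 rad), for 0.1 s.
3. the fastener is turned to its stop with the blade still seated (value of joint screw above 1.35 rad and distance between driver_tip and screw_slot below 0.0045 m), for 0.1 s.
At the end, for the whole second after the job is handed in: The cover is shut (within 0.05 rad), the fastener is at its stop (turned beyond 1.35 of 1.5 rad), and the red driver stands upright (within 0.1 rad) at rest in a hole of the stand, fully down (blade end less than 10 mm above the bench and within 8 mm of the hole's axis), released (value of joint cover below 0.05 rad and value of joint screw above 1.35 rad and (horizontal distance between driver_tip and hole_a below 0.008 m or horizontal distance between driver_tip and hole_b below 0.008 m) and height (world z) of driver_tip below 0.01 m and angle between driver_tip's own z axis and vertical below 0.1 rad and linear speed of driver below 0.02 m/s); the robot touches nothing.
It fails at once if the fastener is turned by anything but the red driver's blade seated in its slot (velocity of joint screw above 0.3 rad/s and not (distance between driver_tip and screw_slot below 0.0065 m)).
It fails at once if the yellow driver is moved (distance of other_driver_grip from where it was at the start of the episode above 0.025 m).
It fails at once if a bystander is pushed about or knocked over (distance of any of yellow_box, slide_box, phone, oil, dish, scissors from where it was at the start of the episode above 0.03 m or angle between oil's own z axis and vertical above 0.5 rad).
It also fails if it takes over 72 s, if anything falls off the work surface, if the arm or the gripper's body presses on something with over 40 N, if the wrist force passes 120 N, or if a joint passes its speed limit or range.

## Robot

A 6-joint arm with a two-finger parallel gripper is mounted at the origin on the work surface. World frame = base frame: x ahead of the robot, y to its left, z up, the work surface at z = 0. Lengths are in m, angles in rad, forces in N, time in s.
With the tool pointing down it reaches from about 0.425 to 0.95 m from the base axis. Payload 3.5 kg.
Tool frame: the origin (TCP) lies at the very end of the fingers, on their centre line; the grasp point (between the pads) lies 19 mm behind it; z points along the fingers, y is the direction in which the jaws open and shut (so a half turn about z gives the same grasp; the last joint's range is limited). The gripper opens to 85 mm and grips with 20 to 120 N. Pads are 22 mm wide; open, the fingers measure 114 mm over their backs; the gripper's body (76 mm by 85 mm) begins 54 mm behind the grasp point. The pads swing forward as they close: fully open they stand 13 mm farther back than shut.
Start: joints at [1.066, 0.286, 1.577, -0, 1.279, -0.15], TCP at [0.234, 0.633, 0.231] pointing down, gripper open.
Joint ranges: [-2.77, 2.77], [-0.9, 2.22], [0.21, 2.48], [-1.53, 4.67], [0.24, 2.81], [-2.84, 2.84]. Speed limits (rad/s): [2.79, 2.79, 3.14, 3.14, 3.14, 3.14].

## Interface

Orientations are given as a unit quaternion [x, y, z, w].
In Python, from plant import ctrl, eyes, ticket gives the robot as it stands.
- The arm moves only by the tool send_rows, never from a script. Its arguments are lists of equal length, an entry for each row: "translation": the shift along the tool's x, y, z in units of 30 mm (1.0 is 30 mm), a list of three; "rotation": the turn, a rotation vector about the tool's x, y, z in units of 5 degrees (1.0 is 5 degrees), a list of three; "grip": the finger opening in mm, from 0 to 85.4. A call has 1 to 5 rows; each row shifts and turns the commanded pose from where the row before left it, along the tool's axes as they then stand; what a row does not reach is not made up. A row lasts 1/8 s, in which the tool goes at most 62.5 mm and 10.7 degrees, less where a joint would pass 70% of its speed; a pose out of reach is approached as far as the arm can. A call is refused whole if a number of a shift passes 1 or a number of a turn 1, either way. A call with a gripper value outside its range is refused whole. The fingers move at their own pace and stop on an object; "squeeze" is the grip in N (left out, the last holds). Time passes only in rows, so rows that do not move let the fingers close. It gives the time, the measured TCP pose, the force and the opening at its end, in the units of the state.
- ctrl.get_state(): the state, without advancing time (a new reading comes with each control period).
- eyes.read_camera(name): name is "side" or "top"; returns a dict with "image" (420x560x3 uint8, blue, green, red), "mtx" (3x3 intrinsics, pixels), "xyz" and "orientation" of the camera in the world. Camera axes: x right, y down, z forward; pixel columns grow to the right and rows downward; lengths in m; the calibration is good to about 2 mm. A picture is of the moment at which its call begins. There is no depth.
- ticket.sign_off(): hands the job in, once; it reports no verdict.
The state is a dict: "time": time; "qpos": joint angles; "dq": joint speeds; "joint_efforts": joint torques, N m; "eef_pos": TCP position; "tcp_rot": TCP orientation; "contact_force": force on the tool from outside, world axes, zero at the start; "wrist_torque": the same for the moment, N m; "opening": opening from 0.0 (shut) to 1.0 (fully open).
Only numpy, scipy, OpenCV 4.12 (cv2) and the standard library are available. Lean on these libraries where they do the work, as an engineer would, in place of code of your own. Each camera call takes 0.05 s, during which the arm holds its last target. There are 200 camera calls.

## Working session

There is one attempt and no reset: what is moved stays moved. The work goes in short steps, Python scripts to look and compute and a tool call to move; the robot and the scene stay as the last step left them, time stands still between calls to the robot, and variables do not carry over. Pictures are saved under pics/ and viewed, about 8 in all and at most 12, crops included, and the job is handed in when it is done.

Besides the shell and the picture viewer there is one more tool, called after ">>>" as a command line: name --argument value ..., lists and objects as JSON in quotes. send_rows: Moves the arm, as the interface text tells. Its arguments: {"type":"object","properties":{"translation":{"type":"array"},"rotation":{"type":"array"},"grip":{"type":"array"},"squeeze":{"type":"number"}},"required":["translation","rotation","grip"]}

```bash
ls; mkdir -p pics; python3 - <<'E'
from plant import ctrl, eyes
import cv2,numpy as np
print(ctrl.get_state())
for n in ("side","top"):
    c=eyes.read_camera(n); cv2.imwrite(f"pics/{n}0.png",c["image"]); print(n,c["mtx"],c["xyz"],c["orientation"])
E
```

```text
pics
{'time': 0.0, 'qpos': array([ 1.06600833e+00,  2.87191690e-01,  1.57820702e+00, -2.05586774e-05,
        1.27858861e+00, -1.50020602e-01]), 'dq': array([ 8.04769719e-04,  1.38405430e-03, -6.18423809e-04,  9.66900081e-05,
       -6.21613909e-04,  2.22830717e-03]), 'joint_efforts': array([-7.73835800e-04, -4.05971074e+01, -2.92628253e+01, -7.97999405e-05,
        5.75276950e-03,  5.26286588e-07]), 'eef_pos': array([0.23413947, 0.63237831, 0.22991357]), 'tcp_rot': array([ 1.76451878e-01,  9.84308540e-01, -1.13689644e-03, -3.75728883e-04]), 'contact_force': array([0.18067461, 0.07482472, 0.18941028]), 'wrist_torque': array([0.00695574, 0.02153621, 0.02437548]), 'opening': 0.9990607085329611}
side [[423.64856546   0.         276.61875256]
 [  0.         423.64856546 206.38157823]
 [  0.           0.           1.        ]] [ 0.14025863 -0.7492473   0.86204622] [ 0.88520282 -0.25529636  0.10494005 -0.37446937]
top [[379.72027825   0.         282.22862594]
 [  0.         379.72027825 204.56882638]
 [  0.           0.           1.        ]] [ 0.40324513 -0.09619356  0.92003679] [-0.70092983  0.70720858 -0.04831598  0.07886043]
```

View pics/side0.png

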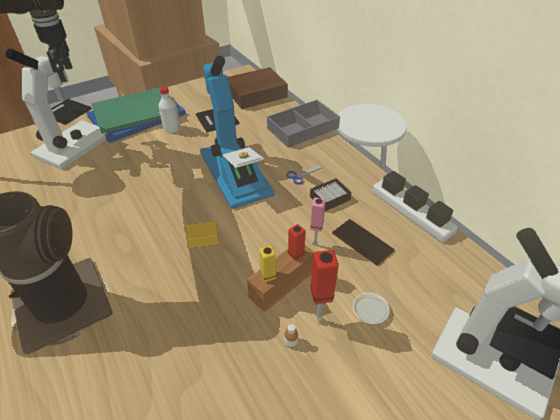

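View pics/top0.png

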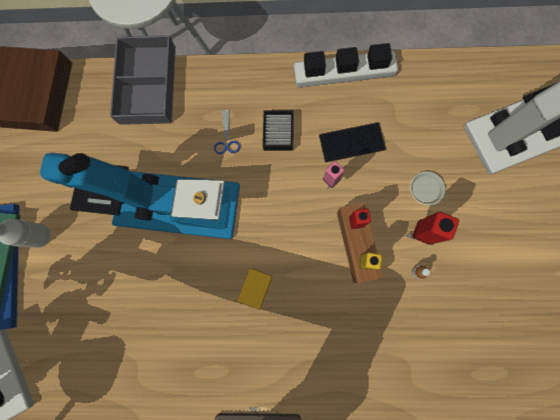

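```bash
cat > h.py <<'E'
import numpy as np, cv2
from scipy.spatial.transform import Rotation as R
from scipy.optimize import least_squares
def cam(c): return np.array(c["mtx"]),np.array(c["xyz"]),R.from_quat(c["orientation"]).as_matrix()
CAMS={"side":cam(dict(mtx=[[423.64856546,0,276.61875256],[0,423.64856546,206.38157823],[0,0,1]],xyz=[0.14025863,-0.7492473,0.86204622],orientation=[0.88520282,-0.25529636,0.10494005,-0.37446937])),
"top":cam(dict(mtx=[[379.72027825,0,282.22862594],[0,379.72027825,204.56882638],[0,0,1]],xyz=[0.40324513,-0.09619356,0.92003679],orientation=[-0.70092983,0.70720858,-0.04831598,0.07886043]))}
def proj(n,p):
    K,t,M=CAMS[n]; q=(np.atleast_2d(p)-t)@M; q=q@K.T; return q[:,:2]/q[:,2:]
def onz(n,uv,z):
    K,t,M=CAMS[n]; d=M@np.linalg.solve(K,[*uv,1]); return t+d*(z-t[2])/d[2]
def tri(us,ut):
    f=lambda p: np.r_[proj("side",p)[0]-us,proj("top",p)[0]-ut]
    s=least_squares(f,onz("top",ut,.1)); return s.x,np.abs(s.fun).max()
def snap(tag,crops):
    from plant import eyes
    ims={}
    for i,(n,x0,y0,x1,y1,k) in enumerate(crops):
        if n not in ims: ims[n]=eyes.read_camera(n)["image"]
        cv2.imwrite(f"pics/{tag}_{i}.png",cv2.resize(ims[n][y0:y1,x0:x1],None,fx=k,fy=k,interpolation=cv2.INTER_CUBIC))
E
python3 - <<'E'
from h import *
t=cv2.imread("pics/top0.png");s=cv2.imread("pics/side0.png")
r=lambda a,w,h:cv2.resize(a,(w,h),interpolation=cv2.INTER_CUBIC)
A=r(t[140:240,30:250],800-0,364); 
B=r(s[50:210,190:290],145,232)
cv2.imwrite("pics/z1.png",np.vstack([A, np.hstack([r(t[195:290,330:460],312,228),r(s[190:310,240:350],209,228),np.zeros((228,800-521,3),np.uint8)])]))
cv2.imwrite("pics/z2.png",r(s[50:210,180:340],600,600))
for n,uv,z in [("top",(361,217),.165),("side",(297,227),.165),("top",(374,261),.165),("side",(267,248),.165),("top",(98,200),.08),("top",(240,182),0.03),("top",(233,237),0.03),("side",(272,195),.03)]: print(n,uv,onz(n,uv,z).round(3))
E
```

```text
top (361, 217) [ 0.514 -0.221  0.165]
side (297, 227) [ 0.52  -0.221  0.165]
top (374, 261) [ 0.427 -0.242  0.165]
side (267, 248) [ 0.432 -0.238  0.165]
top (98, 200) [0.573 0.365 0.08 ]
top (240, 182) [0.622 0.044 0.03 ]
top (233, 237) [0.489 0.059 0.03 ]
side (272, 195) [0.604 0.025 0.03 ]
```

View pics/z1.png

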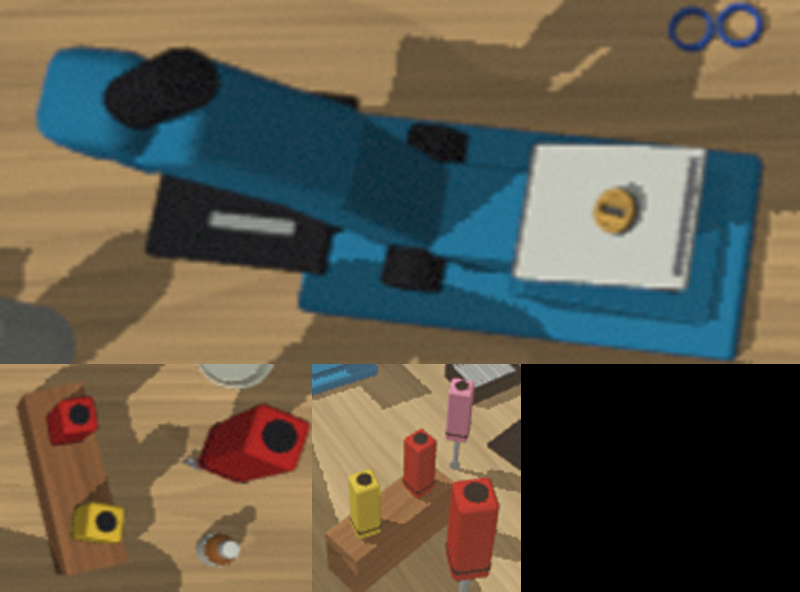

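View pics/z2.png

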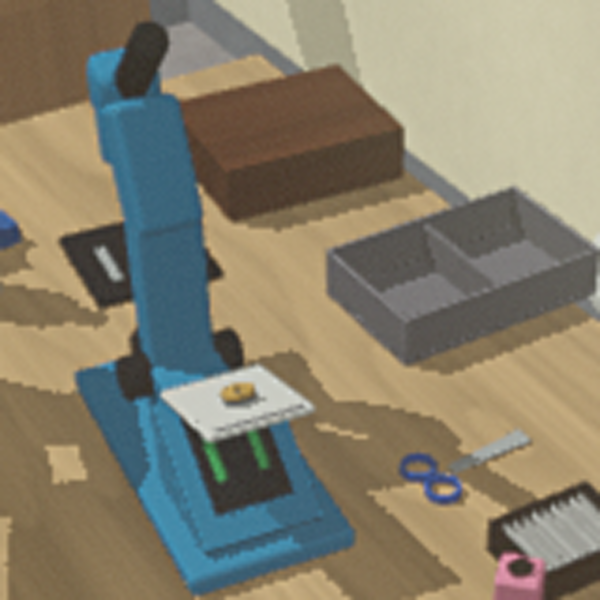

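```bash
cat > fit.py <<'E'
from h import *
top={(0,-42):(175.8,179.3),(-118,-42):(224.4,181.0),(-118,42):(218.9,219.8),(0,42):(171.4,216.2)}
side={(0,42):(222.7,155.9),(0,-42):(249.3,147.6),(-118,-42):(264,158.8),(-118,42):(236.3,167.3)}
def frame(p):
    x,y,yaw,a=p[:4]; M=R.from_euler("z",yaw).as_matrix()@R.from_euler("y",a-np.radians(35)).as_matrix()
    return np.array([x,y,.1]),M
def f(p):
    o,M=frame(p); r=[]
    for n,d in(("top",top),("side",side)):
        for k,uv in d.items(): r.append(proj(n,o+M@np.array([k[0]/1e3,k[1]/1e3,.0085]))[0]-uv)
        r.append(proj(n,o+M@np.array([-.07,0,.0085+p[4]]))[0]-{"top":(198.9,197.8),"side":(243.5,154.8)}[n])
    return np.array(r).ravel()
E
python3 - <<'E'
from fit import *
for s in (0,1):
  r=least_squares(f,[.55,.12,1.6+.1*s,.6,.005]); print(r.x.round(4),r.fun.reshape(-1,2).round(1).tolist())
p=r.x.copy()
o,M=frame(p); print("tab open",o+M@[-.107,0,.0085]); p[3]=0; o,M=frame(p); print("tab shut",o+M@[-.107,0,.0085],"n",M[:,2],"slot",o+M@[-.07,0,.0135],"xdir",M[:,0])
print(tri((297.4,228.9),(362.9,215.8)))
E
python3 - <<'E'
import cv2
from h import *
t=cv2.imread("pics/top0.png");s=cv2.imread("pics/side0.png")
r=lambda a,w,h:cv2.resize(a,(w,h),interpolation=cv2.INTER_CUBIC)
cv2.imwrite("pics/z3.png",np.hstack([r(t[200:280,335:395],400,533),r(s[215:295,240:300+20],400,533-133+0).repeat(1,0) if 0 else r(s[220:300,245:305],400,533)]))
E
```

```text
[0.5701 0.1751 1.4625 0.8856 0.0098] [[1.4, -0.2], [0.2, -0.8], [0.5, -0.7], [0.0, -0.0], [0.8, -0.1], [-1.0, -2.0], [-1.2, -1.2], [-0.4, 0.1], [-1.0, 0.1], [-0.7, -0.4]]
[0.5701 0.1751 1.4625 0.8856 0.0098] [[1.4, -0.2], [0.2, -0.8], [0.5, -0.7], [0.0, -0.0], [0.8, -0.1], [-1.0, -2.0], [-1.2, -1.2], [-0.4, 0.1], [-1.0, 0.1], [-0.7, -0.4]]
tab open [0.55922241 0.07497967 0.13720972]
tab shut [0.56010398 0.08308833 0.04559011] n [-0.0619936  -0.57021638  0.81915204] slot [0.56306985 0.11036833 0.0709082 ] xdir [0.08853604 0.81435339 0.57357644]
(array([ 0.51724197, -0.22521294,  0.16389119]), np.float64(0.5544515745105514))
```

View pics/z3.png

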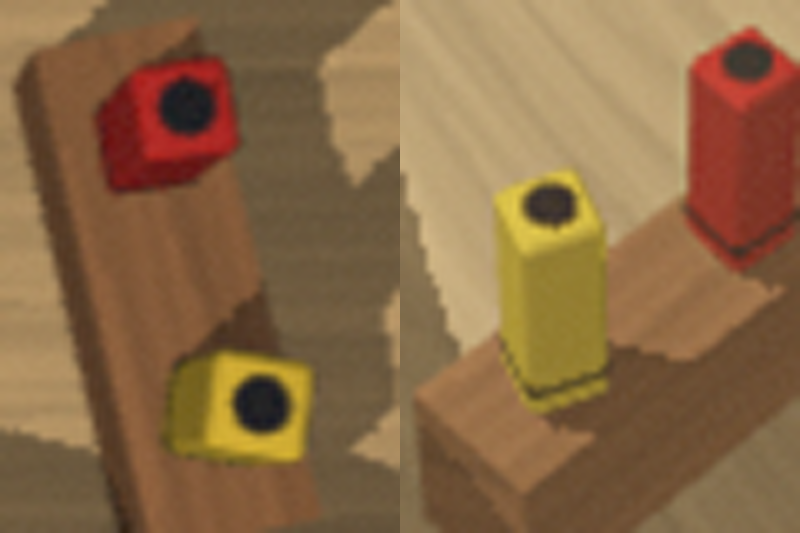

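```bash
cat >> fit.py <<'E'
P=[0.5701,0.1751,1.4625,0.8856,0.0098]
def state():
    from plant import ctrl
    s=ctrl.get_state(); return s
def rows(p0,q0,p1,q1,n):
    """n rows from pose0 to pose1, printed in move units"""
    p0,p1=np.array(p0),np.array(p1); q0,q1=R.from_matrix(q0) if np.ndim(q0)==2 else R.from_quat(q0),R.from_matrix(q1) if np.ndim(q1)==2 else R.from_quat(q1)
    rv=(q0.inv()*q1).as_rotvec(); out=[]
    for i in range(n):
        out.append((q0*R.from_rotvec(rv*i/n)).inv().apply((p1-p0)/n)/.03)
    ru=np.degrees(rv)/n/5
    print(n,"rot/row",ru.round(3).tolist(),"trans",[o.round(2).tolist() for o in out])
o,MS=frame(P[:3]+[0]); 
QP=np.c_[MS[:,1],MS[:,0],-MS[:,2]]  # tool: x=hinge y, y=up slope, z=-normal
E
python3 - <<'E'
from fit import *
s=state(); q=s["tcp_rot"]
A=[.43,.1,.25]; B=[.556,.066,.175]
rows(s["eef_pos"],q,A,QP,20); rows(A,QP,B,QP,5)
c=[onz("top",(335+u/6.667,200+v/6.667),.165)[:2] for u,v in [(143,65),(222,57),(238,149),(152,157)]]
c=np.array(c);print(c.round(4).tolist(),c.mean(0)); 
for i in range(4): d=c[(i+1)%4]-c[i]; print(np.degrees(np.arctan2(d[1],d[0])),np.hypot(*d))
E
```

```text
20 rot/row [-0.349, 0.043, -0.137] trans [[-0.61, -0.72, -0.03], [-0.61, -0.72, -0.06], [-0.6, -0.73, -0.08], [-0.59, -0.73, -0.11], [-0.58, -0.74, -0.13], [-0.57, -0.74, -0.15], [-0.56, -0.74, -0.18], [-0.55, -0.74, -0.2], [-0.54, -0.74, -0.23], [-0.53, -0.74, -0.25], [-0.52, -0.74, -0.28], [-0.51, -0.74, -0.3], [-0.5, -0.73, -0.33], [-0.49, -0.73, -0.35], [-0.48, -0.72, -0.37], [-0.47, -0.72, -0.4], [-0.46, -0.71, -0.42], [-0.45, -0.7, -0.45], [-0.44, -0.69, -0.47], [-0.43, -0.68, -0.49]]
5 rot/row [0.0, 0.0, 0.0] trans [[-0.86, -0.4, 0.33], [-0.86, -0.4, 0.33], [-0.86, -0.4, 0.33], [-0.86, -0.4, 0.33], [-0.86, -0.4, 0.33]]
[[0.5285, -0.2123], [0.5306, -0.2359], [0.5028, -0.2394], [0.5007, -0.2139]] [ 0.5156565  -0.22539228]
-84.81548789805619 0.023697790608465108
-172.9036407721144 0.028054657629923384
94.76674662573004 0.025596773384505958
3.2056337673229365 0.02786902687435154
```

>>> send_rows --translation '[[-0.61, -0.72, -0.03], [-0.61, -0.72, -0.06], [-0.6, -0.73, -0.08], [-0.59, -0.73, -0.11], [-0.58, -0.74, -0.13]]' --rotation '[[-0.349, 0.043, -0.137], [-0.349, 0.043, -0.137], [-0.349, 0.043, -0.137], [-0.349, 0.043, -0.137], [-0.349, 0.043, -0.137]]' --grip '[0, 0, 0, 0, 0]'

```text
time: 0.72
eef_pos: [0.2837, 0.4988, 0.2358]
tcp_rot: [0.146, 0.986, 0.077, 0.004]
contact_force: [-0.0, -0.0, 0.6]
opening: 0.002
```

>>> send_rows --translation '[[-0.57, -0.74, -0.15], [-0.56, -0.74, -0.18], [-0.55, -0.74, -0.2], [-0.54, -0.74, -0.23], [-0.53, -0.74, -0.25]]' --rotation '[[-0.349, 0.043, -0.137], [-0.349, 0.043, -0.137], [-0.349, 0.043, -0.137], [-0.349, 0.043, -0.137], [-0.349, 0.043, -0.137]]' --grip '[0, 0, 0, 0, 0]'

```text
time: 1.35
eef_pos: [0.3326, 0.3661, 0.2405]
tcp_rot: [0.115, 0.981, 0.153, 0.008]
contact_force: [-0.5, -0.6, 0.2]
opening: 0.003
```

>>> send_rows --translation '[[-0.52, -0.74, -0.28], [-0.51, -0.74, -0.3], [-0.5, -0.73, -0.33], [-0.49, -0.73, -0.35], [-0.48, -0.72, -0.37]]' --rotation '[[-0.349, 0.043, -0.137], [-0.349, 0.043, -0.137], [-0.349, 0.043, -0.137], [-0.349, 0.043, -0.137], [-0.349, 0.043, -0.137]]' --grip '[0, 0, 0, 0, 0]'

```text
time: 1.98
eef_pos: [0.3815, 0.2331, 0.2454]
tcp_rot: [0.084, 0.97, 0.228, 0.012]
contact_force: [-0.2, 0.3, 0.1]
opening: 0.005
```

>>> send_rows --translation '[[-0.47, -0.72, -0.4], [-0.46, -0.71, -0.42], [-0.45, -0.7, -0.45], [-0.44, -0.69, -0.47], [-0.43, -0.68, -0.49]]' --rotation '[[-0.349, 0.043, -0.137], [-0.349, 0.043, -0.137], [-0.349, 0.043, -0.137], [-0.349, 0.043, -0.137], [-0.349, 0.043, -0.137]]' --grip '[0, 0, 0, 0, 0]'

```text
time: 2.6
eef_pos: [0.4305, 0.1002, 0.2506]
tcp_rot: [0.051, 0.952, 0.301, 0.016]
contact_force: [0.4, -0.3, 0.3]
opening: 0.001
```

>>> send_rows --translation '[[-0.86, -0.4, 0.33], [-0.86, -0.4, 0.33], [-0.86, -0.4, 0.33], [-0.86, -0.4, 0.33], [-0.86, -0.4, 0.33]]' --rotation '[[0, 0, 0], [0, 0, 0], [0, 0, 0], [0, 0, 0], [0, 0, 0]]' --grip '[0, 0, 0, 0, 0]'

```text
time: 3.22
eef_pos: [0.5571, 0.0665, 0.1749]
tcp_rot: [0.052, 0.952, 0.301, 0.016]
contact_force: [-0.6, -0.2, 0.2]
opening: 0.001
```

```bash
python3 - <<'E'
from fit import *
s=state(); print(s["eef_pos"],s["qpos"].round(2))
B=s["eef_pos"];C=[.557,.0685,.10];D=[.559,.0815,.05]
rows(B,QP,C,QP,5);rows(C,QP,D,QP,4)
import cv2
snap("b",[("side",190,60,310,180,5)])
print(proj("side",B))
E
```

```text
[0.55711299 0.06649019 0.17490903] [-0.32  0.11  1.97  0.63  1.27 -2.05]
5 rot/row [0.0, 0.0, 0.0] trans [[0.0, -0.28, 0.42], [0.0, -0.28, 0.42], [0.0, -0.28, 0.42], [0.0, -0.28, 0.42], [0.0, -0.28, 0.42]]
4 rot/row [0.0, 0.0, 0.0] trans [[-0.0, -0.15, 0.4], [-0.0, -0.15, 0.4], [-0.0, -0.15, 0.4], [-0.0, -0.15, 0.4]]
[[248.30740831 152.59677439]]
```

View pics/b_0.png

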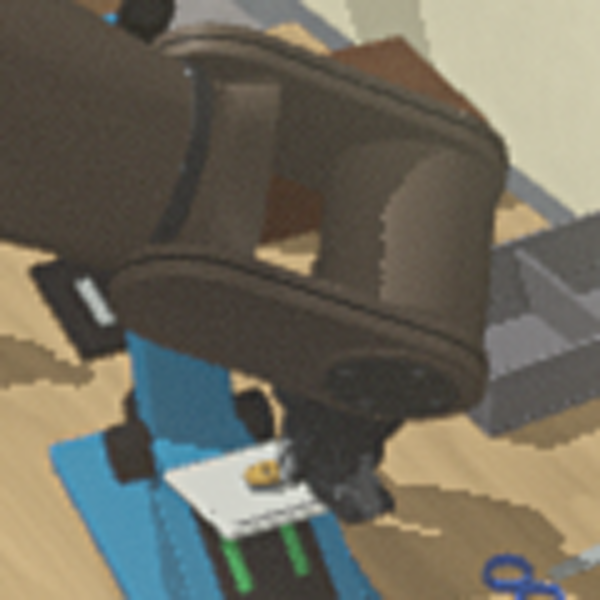

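>>> send_rows --translation '[[0, -0.28, 0.42], [0, -0.28, 0.42], [0, -0.28, 0.42], [0, -0.28, 0.42], [0, -0.28, 0.42]]' --rotation '[[0, 0, 0], [0, 0, 0], [0, 0, 0], [0, 0, 0], [0, 0, 0]]' --grip '[0, 0, 0, 0, 0]'

```text
time: 3.9
eef_pos: [0.5565, 0.0687, 0.0996]
tcp_rot: [0.052, 0.952, 0.301, 0.017]
contact_force: [0.1, -0.2, 1.2]
opening: 0.002
```

>>> send_rows --translation '[[0, -0.15, 0.4], [0, -0.15, 0.4], [0, -0.15, 0.4], [0, -0.15, 0.4]]' --rotation '[[0, 0, 0], [0, 0, 0], [0, 0, 0], [0, 0, 0]]' --grip '[0, 0, 0, 0]'

```text
time: 4.4
eef_pos: [0.5583, 0.0818, 0.0499]
tcp_rot: [0.051, 0.952, 0.301, 0.016]
contact_force: [0.7, -0.8, 0.7]
opening: 0.004
```

Go on along the cover normal in small steps until contact.

>>> send_rows --translation '[[0, 0, 0.06], [0, 0, 0.06], [0, 0, 0.06]]' --rotation '[[0, 0, 0], [0, 0, 0], [0, 0, 0]]' --grip '[0, 0, 0]'

```text
time: 4.78
eef_pos: [0.5589, 0.0842, 0.0465]
tcp_rot: [0.051, 0.952, 0.301, 0.017]
contact_force: [-1.2, -1.1, 0.9]
opening: -0.002
```

>>> send_rows --translation '[[0, 0, 0.05], [0, 0, 0]]' --rotation '[[0, 0, 0], [0, 0, 0]]' --grip '[0, 0]'

```text
time: 5.03
eef_pos: [0.559, 0.0844, 0.0461]
tcp_rot: [0.051, 0.952, 0.301, 0.017]
contact_force: [-3.2, -3.8, 5.9]
opening: -0.0
```

>>> send_rows --translation '[[0, 0, 0.03], [0, 0, 0.03], [0, 0, 0]]' --rotation '[[0, 0, 0], [0, 0, 0], [0, 0, 0]]' --grip '[0, 0, 0]'

```text
time: 5.4
eef_pos: [0.5592, 0.0846, 0.0458]
tcp_rot: [0.05, 0.952, 0.3, 0.017]
contact_force: [-8.2, -10.4, 13.3]
opening: -0.007
```

>>> send_rows --translation '[[0, 0, -0.4], [0, 0, -0.9], [0, -0.3, -0.95], [0, -0.6, -0.95], [0, -0.6, -0.95]]' --rotation '[[0, 0, 0], [0, 0, 0], [0, 0, 0], [0, 0, 0], [0, 0, 0]]' --grip '[0, 0, 0, 0, 0]'

```text
time: 6.02
eef_pos: [0.5471, -0.0222, 0.1204]
tcp_rot: [0.051, 0.952, 0.301, 0.017]
contact_force: [1.2, -0.5, 0.1]
opening: -0.005
```

```bash
python3 - <<'E'
from fit import *
s=state(); print(s["eef_pos"],s["qpos"].round(2))
# target: tool down above red handle; compare yaw options 5+k*90
p=[.516,-.2255,.25]
for k in range(4):
    y=np.radians(5+90*k); x=np.array([np.cos(y),np.sin(y),0]); Q=np.c_[x,np.cross([0,0,-1],x),[0,0,-1]]
    print(k,end=' '); rows(s["eef_pos"],s["tcp_rot"],p,Q,12)
E
```

```text
[ 0.54709189 -0.02223466  0.12038527] [-0.48  0.21  1.98  0.6   1.26 -2.22]
0 12 rot/row [0.085, -0.85, 2.69] trans [[0.02, -0.26, -0.62], [-0.08, -0.26, -0.62], [-0.19, -0.23, -0.61], [-0.28, -0.18, -0.59], [-0.36, -0.11, -0.56], [-0.41, -0.02, -0.53], [-0.45, 0.07, -0.5], [-0.45, 0.18, -0.47], [-0.43, 0.28, -0.44], [-0.39, 0.37, -0.41], [-0.32, 0.45, -0.39], [-0.23, 0.51, -0.37]]
1 12 rot/row [0.489, -0.4, 1.27] trans [[0.02, -0.26, -0.62], [-0.03, -0.29, -0.61], [-0.08, -0.31, -0.6], [-0.14, -0.32, -0.58], [-0.19, -0.33, -0.56], [-0.25, -0.32, -0.54], [-0.3, -0.32, -0.51], [-0.35, -0.3, -0.49], [-0.4, -0.28, -0.46], [-0.45, -0.25, -0.44], [-0.49, -0.22, -0.41], [-0.52, -0.18, -0.39]]
2 12 rot/row [0.583, 0.058, -0.18] trans [[0.02, -0.26, -0.62], [0.03, -0.29, -0.61], [0.04, -0.32, -0.59], [0.05, -0.35, -0.58], [0.06, -0.38, -0.56], [0.07, -0.4, -0.54], [0.07, -0.43, -0.51], [0.08, -0.45, -0.49], [0.09, -0.48, -0.47], [0.1, -0.5, -0.44], [0.11, -0.52, -0.42], [0.12, -0.54, -0.39]]
3 12 rot/row [0.421, 0.515, -1.627] trans [[0.02, -0.26, -0.62], [0.09, -0.27, -0.61], [0.16, -0.28, -0.59], [0.22, -0.27, -0.58], [0.29, -0.26, -0.55], [0.35, -0.23, -0.53], [0.4, -0.2, -0.51], [0.45, -0.16, -0.48], [0.49, -0.11, -0.45], [0.52, -0.05, -0.43], [0.54, 0.01, -0.4], [0.55, 0.07, -0.38]]
```

```bash
python3 - <<'E'
from fit import *
print(tri((326,257),(447,226)), tri((318,202),(335,170)), tri((267.5,252.5),(374,260.5)), onz("top",(411,234),0.0))
s=state(); c=[.53,-.12,.26]
y=np.radians(185); x=np.array([np.cos(y),np.sin(y),0]); Q=np.c_[x,np.cross([0,0,-1],x),[0,0,-1]]
rows(s["eef_pos"],s["tcp_rot"],c,Q,10)
rows(c,Q,[.516,-.2255,.255],Q,5)
rows([.516,-.2255,.255],Q,[.516,-.2255,.120],Q,5)
E
```

```text
(array([ 0.48734232, -0.36346544,  0.2287834 ]), np.float64(0.6299124190582006)) (array([ 0.61398817, -0.17305199,  0.15607075]), np.float64(0.0777684341579743)) (array([ 0.42845126, -0.24381165,  0.15823481]), np.float64(0.25457682943101645)) [ 0.4954129  -0.36502766  0.        ]
10 rot/row [0.699, 0.07, -0.216] trans [[0.02, -0.0, -0.57], [0.02, -0.04, -0.57], [0.03, -0.07, -0.57], [0.03, -0.1, -0.56], [0.04, -0.14, -0.55], [0.05, -0.17, -0.54], [0.05, -0.2, -0.53], [0.06, -0.23, -0.52], [0.07, -0.26, -0.5], [0.08, -0.29, -0.48]]
5 rot/row [0.0, 0.0, 0.0] trans [[0.15, -0.69, 0.03], [0.15, -0.69, 0.03], [0.15, -0.69, 0.03], [0.15, -0.69, 0.03], [0.15, -0.69, 0.03]]
5 rot/row [0.0, 0.0, 0.0] trans [[0.0, 0.0, 0.9], [0.0, 0.0, 0.9], [0.0, 0.0, 0.9], [0.0, 0.0, 0.9], [0.0, 0.0, 0.9]]
```

>>> send_rows --translation '[[0.02, 0, -0.57], [0.02, -0.04, -0.57], [0.03, -0.07, -0.57], [0.03, -0.1, -0.56], [0.04, -0.14, -0.55]]' --rotation '[[0.699, 0.07, -0.216], [0.699, 0.07, -0.216], [0.699, 0.07, -0.216], [0.699, 0.07, -0.216], [0.699, 0.07, -0.216]]' --grip '[85, 85, 85, 85, 85]'

```text
time: 6.65
eef_pos: [0.5389, -0.0706, 0.1902]
tcp_rot: [0.004, 0.988, 0.152, 0.008]
contact_force: [1.0, 0.1, 0.4]
opening: 1.0
```

>>> send_rows --translation '[[0.05, -0.17, -0.54], [0.05, -0.2, -0.53], [0.06, -0.23, -0.52], [0.07, -0.26, -0.5], [0.08, -0.29, -0.48]]' --rotation '[[0.699, 0.07, -0.216], [0.699, 0.07, -0.216], [0.699, 0.07, -0.216], [0.699, 0.07, -0.216], [0.699, 0.07, -0.216]]' --grip '[85, 85, 85, 85, 85]'

```text
time: 7.28
eef_pos: [0.5301, -0.1189, 0.2598]
tcp_rot: [-0.044, 0.999, -0.001, -0.0]
contact_force: [0.6, -0.7, -1.0]
opening: 0.994
```

>>> send_rows --translation '[[0.15, -0.69, 0.03], [0.15, -0.69, 0.03], [0.15, -0.69, 0.03], [0.15, -0.69, 0.03], [0.15, -0.69, 0.03]]' --rotation '[[0, 0, 0], [0, 0, 0], [0, 0, 0], [0, 0, 0], [0, 0, 0]]' --grip '[85, 85, 85, 85, 85]'

```text
time: 7.9
eef_pos: [0.5164, -0.2255, 0.2543]
tcp_rot: [-0.043, 0.999, 0.0, -0.001]
contact_force: [0.4, 0.0, 0.7]
opening: 0.997
```

```bash
python3 - <<'E'
from fit import *
s=state(); print(s["eef_pos"],s["qpos"].round(2),R.from_quat(s["tcp_rot"]).as_matrix().round(3).tolist())
y=np.radians(185); x=np.array([np.cos(y),np.sin(y),0]); Q=np.c_[x,np.cross([0,0,-1],x),[0,0,-1]]
rows(s["eef_pos"],s["tcp_rot"],[.516,-.2255,.107],Q,5)
snap("c",[("side",150,60,350,310,2.4),("top",120,160,320,300,3)])
a=cv2.imread("pics/c_0.png"); b=cv2.imread("pics/c_1.png")
E
```

```text
[ 0.51644115 -0.22548783  0.25427572] [-0.59  0.02  1.83 -0.    1.29 -2.25] [[-0.996, -0.086, -0.001], [-0.086, 0.996, 0.001], [0.001, 0.001, -1.0]]
5 rot/row [0.001, -0.003, -0.002] trans [[0.0, -0.0, 0.98], [0.0, -0.0, 0.98], [0.0, -0.0, 0.98], [0.0, -0.0, 0.98], [0.0, 0.0, 0.98]]
```

View pics/c_0.png

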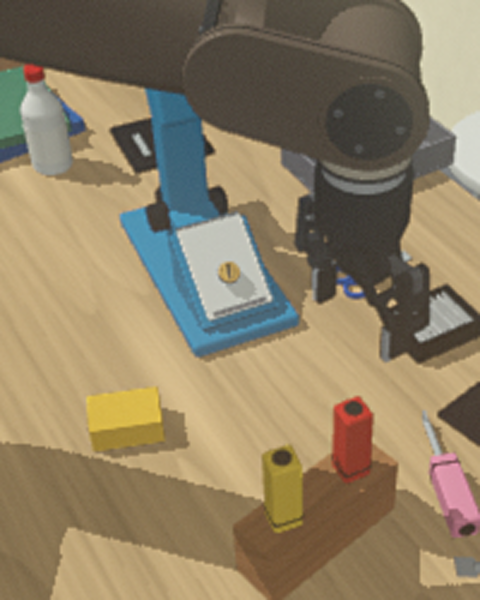

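```bash
python3 - <<'E'
from fit import *
from plant import eyes
s=eyes.read_camera("side")["image"];t=eyes.read_camera("top")["image"]
cv2.imwrite("pics/d.png",np.hstack([s[150:420,200:560],t[90:360,190:550]]))
print(proj("side",state()["eef_pos"]))
E
```

```text
[[297.56989167 199.49984638]]
```

View pics/d.png

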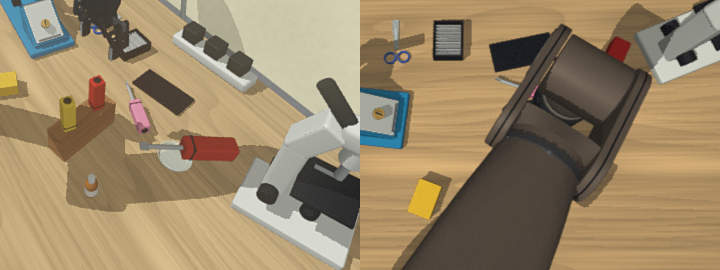

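>>> send_rows --translation '[[0, 0, 0.98], [0, 0, 0.98], [0, 0, 0.98], [0, 0, 0.98], [0, 0, 0.98]]' --rotation '[[0, 0, 0], [0, 0, 0], [0, 0, 0], [0, 0, 0], [0, 0, 0]]' --grip '[85, 85, 85, 85, 85]'

```text
time: 8.72
eef_pos: [0.5169, -0.223, 0.1069]
tcp_rot: [-0.044, 0.999, 0.0, -0.0]
contact_force: [0.5, -0.5, -0.7]
opening: 0.994
```

>>> send_rows --translation '[[0, 0, 0], [0, 0, 0], [0, 0, 0], [0, 0, 0], [0, 0, 0]]' --rotation '[[0, 0, 0], [0, 0, 0], [0, 0, 0], [0, 0, 0], [0, 0, 0]]' --grip '[0, 0, 0, 0, 0]' --squeeze 100

```text
time: 9.35
eef_pos: [0.518, -0.2246, 0.1098]
tcp_rot: [-0.043, 0.999, -0.001, 0.001]
contact_force: [0.3, 0.6, 5.8]
opening: 0.339
```

>>> send_rows --translation '[[0, 0, 0], [0, 0, 0]]' --rotation '[[0, 0, 0], [0, 0, 0]]' --grip '[0, 0]'

```text
time: 9.6
eef_pos: [0.518, -0.2246, 0.1098]
tcp_rot: [-0.043, 0.999, -0.001, 0.001]
contact_force: [0.3, -0.3, 6.3]
opening: 0.341
```

>>> send_rows --translation '[[0, 0, -0.5], [0, 0, -1], [0, 0, -1], [0, 0, -1], [0, 0, -1]]' --rotation '[[0, 0, 0], [0, 0, 0], [0, 0, 0], [0, 0, 0], [0, 0, 0]]' --grip '[0, 0, 0, 0, 0]'

```text
time: 10.22
eef_pos: [0.5162, -0.2236, 0.2437]
tcp_rot: [-0.043, 0.999, 0.0, -0.001]
contact_force: [0.2, 0.5, -1.4]
opening: 0.344
```

```bash
python3 - <<'E'
from fit import *
s=state(); print(s["eef_pos"],s["opening"],s["contact_force"].round(1))
slot=o+MS@[-.07,0,.0135]; pre=slot+MS[:,2]*.165; print(pre)
rows(s["eef_pos"],s["tcp_rot"],pre,QP,10)
E
```

```text
[ 0.51621505 -0.22363873  0.24366762] 0.3438133161759277 [ 0.2  0.5 -1.4]
[0.55283626 0.01631168 0.20606829]
10 rot/row [-0.697, -0.07, 0.216] trans [[-0.19, 0.79, 0.13], [-0.18, 0.78, 0.17], [-0.16, 0.77, 0.22], [-0.14, 0.76, 0.27], [-0.13, 0.74, 0.32], [-0.11, 0.73, 0.36], [-0.1, 0.7, 0.41], [-0.08, 0.68, 0.45], [-0.06, 0.65, 0.49], [-0.05, 0.62, 0.53]]
```

>>> send_rows --translation '[[-0.19, 0.79, 0.13], [-0.18, 0.78, 0.17], [-0.16, 0.77, 0.22], [-0.14, 0.76, 0.27], [-0.13, 0.74, 0.32]]' --rotation '[[-0.697, -0.07, 0.216], [-0.697, -0.07, 0.216], [-0.697, -0.07, 0.216], [-0.697, -0.07, 0.216], [-0.697, -0.07, 0.216]]' --grip '[0, 0, 0, 0, 0]'

```text
time: 10.85
eef_pos: [0.5348, -0.1032, 0.2238]
tcp_rot: [0.004, 0.988, 0.153, 0.008]
contact_force: [-0.5, 0.3, -0.5]
opening: 0.34
```

>>> send_rows --translation '[[-0.11, 0.73, 0.36], [-0.1, 0.7, 0.41], [-0.08, 0.68, 0.45], [-0.06, 0.65, 0.49], [-0.05, 0.62, 0.53]]' --rotation '[[-0.697, -0.07, 0.216], [-0.697, -0.07, 0.216], [-0.697, -0.07, 0.216], [-0.697, -0.07, 0.216], [-0.697, -0.07, 0.216]]' --grip '[0, 0, 0, 0, 0]'

```text
time: 11.48
eef_pos: [0.5531, 0.0166, 0.2048]
tcp_rot: [0.052, 0.952, 0.301, 0.016]
contact_force: [0.1, 0.1, -1.3]
opening: 0.346
```

```bash
python3 - <<'E'
from fit import *
from plant import eyes
s=state(); print(s["eef_pos"],s["qpos"].round(2))
M=R.from_quat(s["tcp_rot"]).as_matrix(); tip=s["eef_pos"]+M[:,2]*.105
slot=o+MS@[-.07,0,.0185]
for n in("side","top"): print(n,proj(n,tip),proj(n,slot))
us=proj("side",(tip+slot)/2)[0].astype(int); ut=proj("top",(tip+slot)/2)[0].astype(int)
S=eyes.read_camera("side")["image"];T=eyes.read_camera("top")["image"]
cv2.imwrite("pics/sf.png",S);cv2.imwrite("pics/tf.png",T)
r=lambda a:cv2.resize(a,(400,400),interpolation=cv2.INTER_CUBIC)
# 50x50 windows, x8; also earlier unobstructed shut views
print(us,ut)
print
cv2.imwrite("pics/e.png",np.hstack([r(S[us[1]-25:us[1]+25,us[0]-25:us[0]+25]),r(T[ut[1]-25:ut[1]+25,ut[0]-25:ut[0]+25])]))
E
```

```text
[0.55308228 0.01658731 0.20476038] [-0.41  0.09  1.94  0.59  1.36 -2.08]
side [[248.37143168 166.6788998 ]] [[244.8680887  172.42415379]]
top [[218.43691371 200.73856799]] [[209.01620811 203.18464426]]
[246 169] [213 201]
```

View pics/e.png

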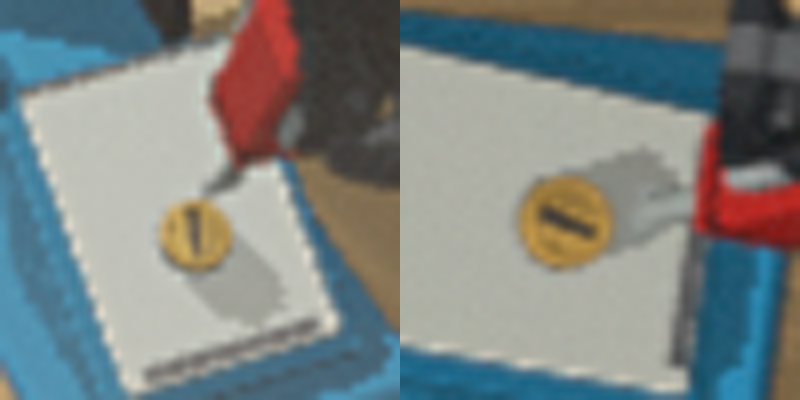

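```bash
python3 - <<'E'
from fit import *
S=cv2.imread("pics/sf.png");T=cv2.imread("pics/tf.png")
s=state(); M=R.from_quat(s["tcp_rot"]).as_matrix(); tip=s["eef_pos"]+M[:,2]*.105
oh={}
out=[]
for n,I,c in(("side",S,(249,164)),("top",T,(222,200))):
    rowi=[]
    for h in (None,0,1):
        x0,y0=c[0]-12,c[1]-13; k=16
        a=cv2.resize(I[y0:y0+18,x0:x0+16],None,fx=k,fy=k,interpolation=cv2.INTER_CUBIC)
        if h is not None:
            w=M[:,h]; t=M[:,1-h]
            P8=[tip+w*.007*i+t*.00125*j-M[:,2]*l for i in(-1,1) for j in (-1,1) for l in (0,.014)]
            q=((proj(n,P8)-[x0,y0]+.5)*k).astype(np.int32)
            cv2.polylines(a,[cv2.convexHull(q)],True,(255,0,255),1)
        rowi.append(a)
    out.append(np.hstack(rowi))
cv2.imwrite("pics/f.png",np.vstack(out))
c,e=tri((245.5,172.75),(208.6,203.75)); print("slot top centre",c,e)
# slot direction: in cover plane angle phi from MS x
n=MS[:,2]
def ray(nm,uv):
    K,t,A=CAMS[nm]; d=A@np.linalg.solve(K,[*uv,1]); return t+d*((c-t)@n)/(d@n)
for nm,a,b in(("side",(221+192/8,144+208/8),(221+200/8,144+252/8)),("top",(188+140/8,176+208/8),(188+197/8,176+236/8))):
    v=MS.T@(ray(nm,b)-ray(nm,a)); print(nm,v.round(4),np.degrees(np.arctan2(v[1],v[0])))
print((MS.T@(c-o)).round(4))
E
```

```text
slot top centre [0.56309596 0.10868196 0.07236969] 0.6664325296974312
side [-0.0166  0.0031 -0.    ] 169.27479651856396
top [-0.0181  0.0049  0.    ] 164.99704814523892
[-0.0706 -0.0002  0.0157]
```

View pics/f.png

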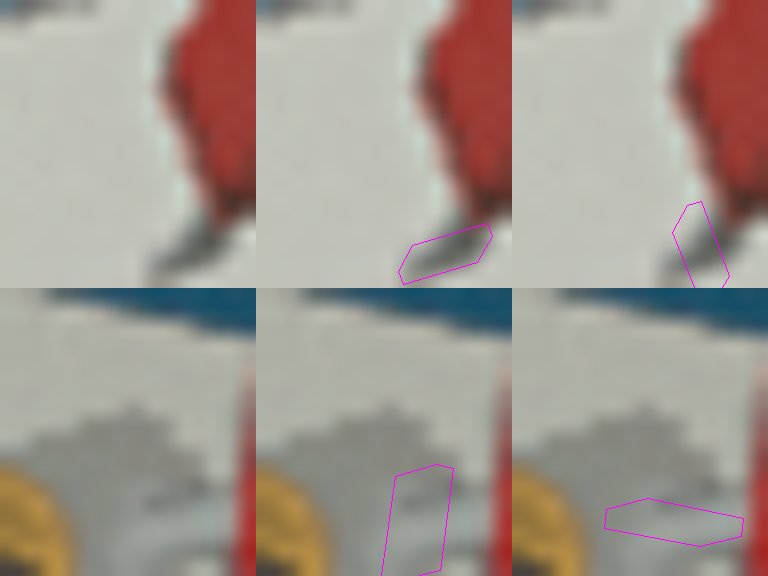

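>>> send_rows --translation '[[0, 0, 0.05], [0, 0, 0.05], [0, 0, 0.05], [0, 0, 0.05], [0, 0, 0.05]]' --rotation '[[0, 0, 0.98], [0, 0, 0.98], [0, 0, 0.98], [0, 0, 0.98], [0, 0, 0.98]]' --grip '[0, 0, 0, 0, 0]'

```text
time: 12.2
eef_pos: [0.5538, 0.0193, 0.199]
tcp_rot: [0.253, 0.92, 0.296, -0.047]
contact_force: [-0.4, -0.6, -1.5]
opening: 0.342
```

>>> send_rows --translation '[[0, 0, 0.05], [0, 0, 0.05], [0, 0, 0.05], [0, 0, 0.05], [0, 0, 0.05]]' --rotation '[[0, 0, 0.98], [0, 0, 0.98], [0, 0, 0.98], [0, 0, 0.98], [0, 0, 0.98]]' --grip '[0, 0, 0, 0, 0]'

```text
time: 12.82
eef_pos: [0.5543, 0.0236, 0.1928]
tcp_rot: [0.443, 0.845, 0.279, -0.109]
contact_force: [-0.6, 0.2, -0.5]
opening: 0.339
```

>>> send_rows --translation '[[0, 0, 0.05], [0, 0, 0.05], [0, 0, 0.05], [0, 0, 0.05], [0, 0, 0.05]]' --rotation '[[0, 0, 0.98], [0, 0, 0.98], [0, 0, 0.98], [0, 0, 0.98], [0, 0, 0.98]]' --grip '[0, 0, 0, 0, 0]'

```text
time: 13.45
eef_pos: [0.5548, 0.0278, 0.1867]
tcp_rot: [0.612, 0.732, 0.249, -0.166]
contact_force: [0.2, 0.8, -0.5]
opening: 0.332
```

>>> send_rows --translation '[[0, 0, 0.05], [0, 0, 0.05], [0, 0, 0.05], [0, 0, 0.05], [0, 0, 0.05]]' --rotation '[[0, 0, 0.98], [0, 0, 0.98], [0, 0, 0.98], [0, 0, 0.98], [0, 0, 0.98]]' --grip '[0, 0, 0, 0, 0]'

```text
time: 14.08
eef_pos: [0.5552, 0.0321, 0.1806]
tcp_rot: [0.753, 0.585, 0.209, -0.215]
contact_force: [-0.4, 0.3, -1.1]
opening: 0.34
```

```bash
cat >> fit.py <<'E'
def goal(deg,xc,yc,h,L=.1048):
    """tool pose with tip at cover coords (xc,yc), h above the z=.0125 floor, blade at deg in cover frame"""
    a=np.radians(deg); x=MS@[np.cos(a),np.sin(a),0]; z=-MS[:,2]
    Q=np.c_[x,np.cross(z,x),z]; return o+MS@[xc,yc,.0125+h]-z*L,Q
E
python3 - <<'E'
from fit import *
s=state(); print(s["eef_pos"],s["qpos"].round(2),s["contact_force"].round(1))
p,Q=goal(-13,-.0703,-.0001,.020)
rows(s["eef_pos"],s["tcp_rot"],p,Q,3)
E
```

```text
[0.55524356 0.03213007 0.18056935] [-0.38  0.11  1.96  0.61  1.31 -0.37] [-0.4  0.3 -1.1]
3 rot/row [0.005, 0.009, 0.328] trans [[0.01, -0.01, 0.12], [0.01, -0.01, 0.12], [0.01, -0.01, 0.12]]
```

>>> send_rows --translation '[[0.01, -0.01, 0.12], [0.01, -0.01, 0.12], [0.01, -0.01, 0.12], [0, 0, 0]]' --rotation '[[0, 0, 0.33], [0, 0, 0.33], [0, 0, 0.33], [0, 0, 0]]' --grip '[0, 0, 0, 0]'

```text
time: 14.58
eef_pos: [0.555, 0.0404, 0.1714]
tcp_rot: [0.777, 0.553, 0.199, -0.225]
contact_force: [-0.6, 0.3, -0.8]
opening: 0.339
```

```bash
python3 - <<'E'
from fit import *
from plant import eyes
s=state(); print(s["eef_pos"])
M=R.from_quat(s["tcp_rot"]).as_matrix(); tip=s["eef_pos"]+M[:,2]*.1048
c=o+MS@[-.0703,-.0001,.0125]
out=[]
for n in("side","top"):
    I=eyes.read_camera(n)["image"]; q0=proj(n,(tip+c)/2)[0]; x0,y0=(q0-[12,12]).astype(int); k=16
    a=cv2.resize(I[y0:y0+18,x0:x0+25],None,fx=k,fy=k,interpolation=cv2.INTER_CUBIC); b=a.copy()
    def poly(ctr,hw,ht,hl,col):
        P8=[ctr+M[:,0]*hw*i+M[:,1]*ht*j-M[:,2]*l for i in(-1,1) for j in (-1,1) for l in (0,hl)]
        q=((proj(n,P8)-[x0,y0]+.5)*k).astype(np.int32); cv2.polylines(b,[cv2.convexHull(q)],True,col,1)
    poly(tip,.007,.00125,.014,(255,0,255)); poly(c+MS[:,2]*.005,.0095,.0031,0,(0,255,0))
    out.append(np.hstack([a,b])); print(n,x0,y0)
cv2.imwrite("pics/g.png",np.vstack(out)) 
E
```

```text
[0.55495048 0.04035131 0.1714464 ]
side 233 160
top 197 191
```

View pics/g.png

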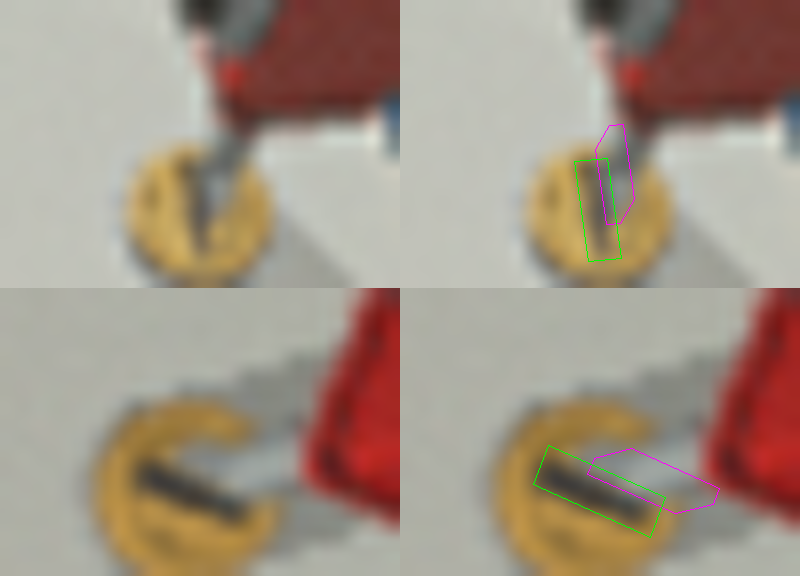

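>>> send_rows --translation '[[0, -0.02, 0.15], [0, 0, 0.15], [0, 0, 0.1], [0, 0, 0.08], [0, 0, 0.04]]' --rotation '[[0, 0, 0], [0, 0, 0], [0, 0, 0], [0, 0, 0], [0, 0, 0]]' --grip '[0, 0, 0, 0, 0]'

```text
time: 15.3
eef_pos: [0.5556, 0.0493, 0.159]
tcp_rot: [0.777, 0.553, 0.2, -0.225]
contact_force: [-0.1, -0.0, -1.1]
opening: 0.338
```

```bash
cat >> fit.py <<'E'
def rep(L=.1048):
    s=state(); M=R.from_quat(s["tcp_rot"]).as_matrix(); tip=s["eef_pos"]+M[:,2]*L; d=MS.T@M[:,0]
    print("t",s["time"],"tip in cover mm",(1e3*(MS.T@(tip-o))).round(1),"ang",np.degrees(np.arctan2(d[1],d[0])).round(1),"F cover",(MS.T@s["contact_force"]).round(1),"F tool",(M.T@s["contact_force"]).round(1),"torque tool",(M.T@s["wrist_torque"]).round(2),"q6",s["qpos"][5].round(2),"open",round(s["opening"],3))
E
python3 -c "
from fit import *
rep()"
```

```text
t 15.3 tip in cover mm [-69.9   0.8  16.2] ang -12.9 F cover [-0.6  0.1 -0.9] F tool [-0.6  0.   0.9] torque tool [-0.05 -0.42  0.01] q6 -0.29 open 0.338
```

>>> send_rows --translation '[[0, 0, 0.04], [0, 0, 0.04], [0, 0, 0.03]]' --rotation '[[0, 0, 0], [0, 0, 0], [0, 0, 0]]' --grip '[0, 0, 0]'

```text
time: 15.68
eef_pos: [0.5561, 0.0504, 0.1575]
tcp_rot: [0.777, 0.553, 0.2, -0.224]
contact_force: [-3.0, -5.2, 6.1]
opening: 0.34
```

```bash
python3 -c "
from fit import *
rep()"
```

```text
t 15.675 tip in cover mm [-69.9   0.4  14.2] ang -12.9 F cover [-1.   2.4  8.2] F tool [-1.5 -2.1 -8.2] torque tool [ 0.59 -0.64  0.03] q6 -0.29 open 0.34
```

>>> send_rows --translation '[[0, 0, 0.04], [0, 0, 0.03], [0, 0, 0]]' --rotation '[[0, 0, 0], [0, 0, 0], [0, 0, 0]]' --grip '[0, 0, 0]'

```text
time: 16.05
eef_pos: [0.5564, 0.0508, 0.1571]
tcp_rot: [0.777, 0.554, 0.2, -0.224]
contact_force: [-6.1, -7.6, 11.1]
opening: 0.34
```

```bash
python3 -c "
from fit import *
rep()"
```

```text
t 16.05 tip in cover mm [-69.9   0.2  13.8] ang -12.8 F cover [-0.3  5.2 13.8] F tool [ -1.5  -5.  -13.8] torque tool [ 1.08 -0.82  0.05] q6 -0.29 open 0.34
```

>>> send_rows --translation '[[0, -0.02, 0], [0, -0.01, 0.02], [0, 0, 0]]' --rotation '[[0, 0, 0], [0, 0, 0], [0, 0, 0]]' --grip '[0, 0, 0]'

```text
time: 16.42
eef_pos: [0.5562, 0.0509, 0.1572]
tcp_rot: [0.777, 0.554, 0.2, -0.223]
contact_force: [-4.9, -8.7, 9.9]
opening: 0.344
```

```bash
python3 -c "
from fit import *
rep()"
```

```text
t 16.425 tip in cover mm [-69.8   0.2  13.7] ang -12.8 F cover [-1.8  3.9 13.4] F tool [ -2.7  -3.4 -13.4] torque tool [ 0.91 -0.85  0.02] q6 -0.29 open 0.344
```

>>> send_rows --translation '[[0, 0, 0.01], [0, 0, 0.01], [0, 0, 0.01], [0, 0, 0.01], [0, 0, 0.01]]' --rotation '[[0, 0, 0.6], [0, 0, 0.6], [0, 0, 0.6], [0, 0, 0.6], [0, 0, 0.6]]' --grip '[0, 0, 0, 0, 0]'

```text
time: 17.05
eef_pos: [0.5567, 0.0515, 0.1569]
tcp_rot: [0.843, 0.448, 0.169, -0.247]
contact_force: [-5.6, -11.1, 14.2]
opening: 0.341
```

```bash
python3 -c "
from fit import *
rep()"
```

```text
t 17.05 tip in cover mm [-69.5  -0.3  13.1] ang -27.8 F cover [-1.3  4.4 18.3] F tool [ -3.3  -3.2 -18.3] torque tool [ 0.89 -1.08 -0.08] q6 -0.03 open 0.341
```

>>> send_rows --translation '[[0, 0, 0.005], [0, 0, 0.005], [0, 0, 0.005], [0, 0, 0.005], [0, 0, 0.005]]' --rotation '[[0, 0, 0.7], [0, 0, 0.7], [0, 0, 0.7], [0, 0, 0.7], [0, 0, 0.7]]' --grip '[0, 0, 0, 0, 0]'

```text
time: 17.68
eef_pos: [0.5568, 0.0519, 0.1563]
tcp_rot: [0.901, 0.314, 0.13, -0.27]
contact_force: [-4.9, -10.0, 14.6]
opening: 0.334
```

```bash
python3 -c "
from fit import *
rep()"
```

```text
t 17.675 tip in cover mm [-69.5  -0.4  12.4] ang -45.3 F cover [-0.2  3.8 18. ] F tool [ -2.8  -2.5 -18. ] torque tool [ 0.59 -1.13 -0.03] q6 0.28 open 0.334
```

>>> send_rows --translation '[[0, 0, 0.006], [0, 0, 0.006], [0, 0, 0.006], [0, 0, 0.006], [0, 0, 0.006]]' --rotation '[[0, 0, 0.7], [0, 0, 0.7], [0, 0, 0.7], [0, 0, 0.7], [0, 0, 0.7]]' --grip '[0, 0, 0, 0, 0]'

```text
time: 18.3
eef_pos: [0.557, 0.0525, 0.1557]
tcp_rot: [0.938, 0.173, 0.088, -0.287]
contact_force: [-5.4, -10.3, 14.3]
opening: 0.339
```

>>> send_rows --translation '[[0, 0, 0.006], [0, 0, 0.006], [0, 0, 0.006], [0, 0, 0.006], [0, 0, 0.006]]' --rotation '[[0, 0, 0.7], [0, 0, 0.7], [0, 0, 0.7], [0, 0, 0.7], [0, 0, 0.7]]' --grip '[0, 0, 0, 0, 0]'

```text
time: 18.92
eef_pos: [0.5572, 0.0529, 0.155]
tcp_rot: [0.954, 0.028, 0.043, -0.296]
contact_force: [-5.8, -9.6, 14.6]
opening: 0.339
```

```bash
python3 -c "
from fit import *
rep()"
```

```text
t 18.925 tip in cover mm [-69.3  -0.8  10.8] ang -80.3 F cover [ 0.   4.7 17.8] F tool [ -4.6  -0.8 -17.8] torque tool [-0.29 -1.2  -0.04] q6 0.89 open 0.339
```

Sinking tracks the cam. Continue to the stop.

>>> send_rows --translation '[[0, 0, 0.005], [0, 0, 0.005], [0, 0, 0.005]]' --rotation '[[0, 0, 0.5], [0, 0, 0.5], [0, 0, 0.5]]' --grip '[0, 0, 0]'

```text
time: 19.3
eef_pos: [0.5573, 0.0531, 0.1547]
tcp_rot: [0.954, -0.034, 0.024, -0.299]
contact_force: [-5.0, -11.0, 14.8]
opening: 0.338
```

```bash
python3 -c "
from fit import *
rep()"
```

```text
t 19.3 tip in cover mm [-69.4  -0.9  10.4] ang -87.8 F cover [-0.9  3.8 18.7] F tool [ -3.8   0.8 -18.8] torque tool [-0.44 -1.19 -0.05] q6 1.02 open 0.338
```

>>> send_rows --translation '[[0, 0, 0], [0, 0, 0], [0, 0, 0]]' --rotation '[[0, 0, 0.5], [0, 0, 0.5], [0, 0, 0]]' --grip '[0, 0, 0]'

```text
time: 19.68
eef_pos: [0.5573, 0.0532, 0.1546]
tcp_rot: [0.951, -0.075, 0.011, -0.299]
contact_force: [-4.2, -10.4, 13.4]
opening: 0.341
```

```bash
python3 -c "
from fit import *
rep()"
```

```text
t 19.675 tip in cover mm [-69.4  -0.9  10.2] ang -92.7 F cover [-1.1  3.  17.2] F tool [ -2.9   1.3 -17.2] torque tool [-0.5  -1.03 -0.05] q6 1.1 open 0.341
```

>>> send_rows --translation '[[0, 0, 0.005], [0, 0, 0.005], [0, 0, 0]]' --rotation '[[0, 0, 0.5], [0, 0, 0.5], [0, 0, 0]]' --grip '[0, 0, 0]'

```text
time: 20.05
eef_pos: [0.5574, 0.0532, 0.1545]
tcp_rot: [0.947, -0.116, -0.002, -0.299]
contact_force: [-4.4, -10.5, 15.0]
opening: 0.344
```

```bash
python3 -c "
from fit import *
rep()"
```

```text
t 20.05 tip in cover mm [-69.4  -1.   10.1] ang -97.7 F cover [-0.3  3.3 18.5] F tool [ -3.1   0.8 -18.5] torque tool [-0.66 -1.05 -0.05] q6 1.19 open 0.344
```

>>> send_rows --translation '[[0, 0, 0], [0, 0, 0], [0, 0, 0]]' --rotation '[[0, 0, 0.5], [0, 0, 0.5], [0, 0, 0]]' --grip '[0, 0, 0]'

```text
time: 20.42
eef_pos: [0.5575, 0.0532, 0.1546]
tcp_rot: [0.941, -0.157, -0.015, -0.299]
contact_force: [-4.5, -10.4, 14.0]
opening: 0.338
```

```bash
python3 -c "
from fit import *
rep()"
```

```text
t 20.425 tip in cover mm [-69.3  -1.1  10.2] ang -102.7 F cover [-0.9  3.3 17.6] F tool [ -2.9   1.6 -17.7] torque tool [-0.66 -0.94 -0.17] q6 1.28 open 0.338
```

>>> send_rows --translation '[[0, 0, 0], [0, 0, 0], [0, 0, 0]]' --rotation '[[0, 0, 0.5], [0, 0, 0.3], [0, 0, 0]]' --grip '[0, 0, 0]'

```text
time: 20.8
eef_pos: [0.5576, 0.0533, 0.1546]
tcp_rot: [0.935, -0.19, -0.025, -0.299]
contact_force: [-4.8, -9.5, 14.3]
opening: 0.339
```

```bash
python3 -c "
from fit import *
rep()"
```

```text
t 20.8 tip in cover mm [-69.2  -1.2  10.2] ang -106.7 F cover [ 0.   3.8 17.5] F tool [ -3.5   1.1 -17.5] torque tool [-0.65 -0.87 -0.17] q6 1.35 open 0.339
```

>>> send_rows --translation '[[0, 0, 0], [0, 0, -0.1], [0, 0, -0.3], [0, 0, -0.8], [0, 0, -1]]' --rotation '[[0, 0, -0.8], [0, 0, 0], [0, 0, 0], [0, 0, 0], [0, 0, 0]]' --grip '[0, 0, 0, 0, 0]'

```text
time: 21.42
eef_pos: [0.5503, 0.0182, 0.2037]
tcp_rot: [0.94, -0.159, -0.019, -0.3]
contact_force: [0.4, 0.2, -2.3]
opening: 0.339
```

>>> send_rows --translation '[[0, 0, -1], [0, 0, -0.5], [0, 0, 0]]' --rotation '[[0, 0, 0], [0, 0, 0], [0, 0, 0]]' --grip '[0, 0, 0]'

```text
time: 21.8
eef_pos: [0.5488, -0.008, 0.2417]
tcp_rot: [0.941, -0.159, -0.017, -0.3]
contact_force: [-0.5, 0.3, -1.2]
opening: 0.337
```

```bash
python3 - <<'E'
from fit import *
from plant import eyes
rep(); s=state()
M=R.from_quat(s["tcp_rot"]).as_matrix(); tip=s["eef_pos"]+M[:,2]*.1048
c=o+MS@[-.0703,-.0001,.0105]
out=[]
for n in("side","top"):
    I=eyes.read_camera(n)["image"]; cv2.imwrite(f"pics/{n}_lock.png",I); print(n,proj(n,c),proj(n,tip))
    q0=proj(n,c*.7+tip*.3)[0]; x0,y0=(q0-[20,18]).astype(int); k=10
    a=cv2.resize(I[y0:y0+30,x0:x0+40],None,fx=k,fy=k,interpolation=cv2.INTER_CUBIC); b=a.copy()
    P8=[tip+M[:,0]*.007*i+M[:,1]*.00125*j-M[:,2]*l for i in(-1,1) for j in (-1,1) for l in (0,.014)]
    cv2.polylines(b,[cv2.convexHull(((proj(n,P8)-[x0,y0]+.5)*k).astype(np.int32))],True,(255,0,255),1)
    out.append(np.hstack([a,b]))
cv2.imwrite("pics/k.png",np.vstack(out))
# route back: above hole, tool down yaw options
for yaw in (185,95,5,275):
    y=np.radians(yaw); x=np.array([np.cos(y),np.sin(y),0]); Q=np.c_[x,np.cross([0,0,-1],x),[0,0,-1]]
    print(yaw,np.degrees((R.from_quat(s["tcp_rot"]).inv()*R.from_matrix(Q)).as_rotvec()).round(0))
E
```

```text
t 21.8 tip in cover mm [-69.8   1.2 117. ] ang -102.9 F cover [-0.4  0.5 -1.1] F tool [-0.4  0.6  1.1] torque tool [-0.38  0.08  0.02] q6 1.29 open 0.337
side [[244.45669638 173.3388401 ]] [[250.85396526 161.35804947]]
top [[207.85212476 203.4987098 ]] [[226.59741837 199.16735733]]
185 [  1.  48. 149.]
95 [ -30.  -29. -110.]
5 [-35.   0. -23.]
275 [-26.  26.  64.]
```

View pics/k.png

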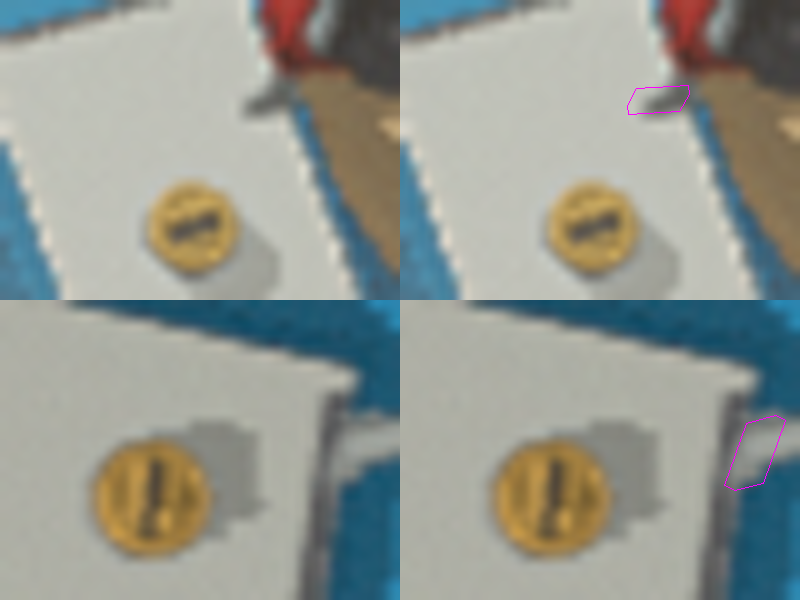

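```bash
python3 - <<'E'
from fit import *
print(tri((297.4-.4,228.9+.5),(362.9+.9,215.8+.3)))
print("yellow",tri((267.5-.4,252.5+.5),(374+.9,260.5+.3)))
s=state(); y=np.radians(5); x=np.array([np.cos(y),np.sin(y),0]); Q=np.c_[x,np.cross([0,0,-1],x),[0,0,-1]]
p=[.517,-.2255,.255]
rows(s["eef_pos"],s["tcp_rot"],p,Q,11)
E
```

```text
(array([ 0.51600011, -0.22663258,  0.16452988]), np.float64(0.25198302387946114))
yellow (array([ 0.42735067, -0.24519309,  0.15888172]), np.float64(0.03261003695428144))
11 rot/row [-0.641, 0.011, -0.425] trans [[0.1, 0.51, -0.42], [0.08, 0.54, -0.39], [0.06, 0.56, -0.36], [0.04, 0.58, -0.33], [0.01, 0.6, -0.29], [-0.01, 0.62, -0.26], [-0.03, 0.63, -0.23], [-0.06, 0.64, -0.19], [-0.08, 0.65, -0.15], [-0.1, 0.65, -0.12], [-0.13, 0.65, -0.08]]
```

>>> send_rows --translation '[[0.1, 0.51, -0.42], [0.08, 0.54, -0.39], [0.06, 0.56, -0.36], [0.04, 0.58, -0.33], [0.01, 0.6, -0.29]]' --rotation '[[-0.641, 0.011, -0.425], [-0.641, 0.011, -0.425], [-0.641, 0.011, -0.425], [-0.641, 0.011, -0.425], [-0.641, 0.011, -0.425]]' --grip '[0, 0, 0, 0, 0]'

```text
time: 22.52
eef_pos: [0.5343, -0.1063, 0.2465]
tcp_rot: [0.984, -0.067, -0.011, -0.166]
contact_force: [-0.3, 0.4, -1.2]
opening: 0.337
```

>>> send_rows --translation '[[-0.01, 0.62, -0.26], [-0.03, 0.63, -0.23], [-0.06, 0.64, -0.19], [-0.08, 0.65, -0.15], [-0.1, 0.65, -0.12]]' --rotation '[[-0.641, 0.011, -0.425], [-0.641, 0.011, -0.425], [-0.641, 0.011, -0.425], [-0.641, 0.011, -0.425], [-0.641, 0.011, -0.425]]' --grip '[0, 0, 0, 0, 0]'

```text
time: 23.15
eef_pos: [0.5202, -0.2056, 0.2532]
tcp_rot: [0.999, 0.026, -0.002, -0.028]
contact_force: [-0.3, 1.0, -1.2]
opening: 0.342
```

>>> send_rows --translation '[[-0.13, 0.65, -0.08], [0, 0, 0]]' --rotation '[[-0.641, 0.011, -0.425], [0, 0, 0]]' --grip '[0, 0]'

```text
time: 23.4
eef_pos: [0.5174, -0.2251, 0.2548]
tcp_rot: [0.999, 0.043, -0.0, -0.001]
contact_force: [0.0, -0.1, -1.8]
opening: 0.342
```

```bash
python3 - <<'E'
from fit import *
from plant import eyes
s=state(); y=np.radians(5); x=np.array([np.cos(y),np.sin(y),0]); Q=np.c_[x,np.cross([0,0,-1],x),[0,0,-1]]
print(s["eef_pos"],s["qpos"].round(2))
rows(s["eef_pos"],s["tcp_rot"],[.5165,-.2262,.19],Q,3)
E
```

```text
[ 0.51735368 -0.22510192  0.25484361] [-0.59  0.03  1.83  0.    1.29  0.89]
3 rot/row [-0.007, 0.001, -0.003] trans [[-0.01, 0.01, 0.72], [-0.01, 0.01, 0.72], [-0.01, 0.01, 0.72]]
```

>>> send_rows --translation '[[-0.01, 0.01, 0.72], [-0.01, 0.01, 0.72], [-0.01, 0.02, 0.72]]' --rotation '[[0, 0, 0], [0, 0, 0], [0, 0, 0]]' --grip '[0, 0, 0]'

```text
time: 23.78
eef_pos: [0.5169, -0.2258, 0.1898]
tcp_rot: [0.999, 0.043, 0.0, -0.001]
contact_force: [0.3, -0.2, -1.0]
opening: 0.341
```

>>> send_rows --translation '[[0, 0, 0.15], [0, 0, 0.1], [0, 0, 0.1], [0, 0, 0.1]]' --rotation '[[0, 0, 0], [0, 0, 0], [0, 0, 0], [0, 0, 0]]' --grip '[0, 0, 0, 0]'

```text
time: 24.28
eef_pos: [0.5176, -0.2275, 0.1789]
tcp_rot: [0.999, 0.043, 0.002, 0.001]
contact_force: [-0.3, -0.2, 2.9]
opening: 0.337
```

```bash
python3 - <<'E'
from fit import *
w=lambda u,v: onz("top",(335+u/6.667+.9,200+v/6.667+.3),.075)[:2]
A,B=w(195,18),w(35,57); r2=w(320,515); l2=w(143,533)
print(A,B,np.hypot(*(A-B)))
d=(r2-A)/np.hypot(*(r2-A)); d2=(l2-B)/np.hypot(*(l2-B)); print(d,d2)
print("hole",(A+B)/2+.04*d, (A+B)/2+.04*d+.09*d)
n=np.array([-d[1],d[0]]); print("width",(B-A)@n)
print("axis from red-yellow", (np.array([.4274,-.2452])-[.5160,-.2266])/.0905)
E
```

```text
[ 0.55854412 -0.24616079] [ 0.54589902 -0.1921941 ] 0.055428347626938344
[-0.98042342 -0.19690076] [-0.98254786 -0.18600994]
hole [ 0.51300463 -0.22705348] [ 0.42476652 -0.24477454]
width -0.05540003256371327
axis from red-yellow [-0.97900552 -0.20552486]
```

>>> send_rows --translation '[[0, 0, -0.15], [-0.1, 0.01, 0], [0, 0, 0.15], [0, 0, 0.1], [0, 0, 0.1]]' --rotation '[[0, 0, 0], [0, 0, 0], [0, 0, 0], [0, 0, 0], [0, 0, 0]]' --grip '[0, 0, 0, 0, 0]'

```text
time: 24.9
eef_pos: [0.514, -0.2277, 0.1715]
tcp_rot: [0.999, 0.043, 0.001, 0.0]
contact_force: [0.1, 0.0, -0.8]
opening: 0.344
```

>>> send_rows --translation '[[0, 0, 0.25], [0, 0, 0.25], [0, 0, 0.25], [0, 0, 0.25], [0, 0, 0.25]]' --rotation '[[0, 0, 0], [0, 0, 0], [0, 0, 0], [0, 0, 0], [0, 0, 0]]' --grip '[0, 0, 0, 0, 0]'

```text
time: 25.52
eef_pos: [0.5142, -0.2278, 0.134]
tcp_rot: [0.999, 0.043, 0.001, 0.0]
contact_force: [-0.3, -0.0, -1.0]
opening: 0.339
```

>>> send_rows --translation '[[0, 0, 0.2], [0, 0, 0.2], [0, 0, 0.15], [0, 0, 0.05], [0, 0, 0]]' --rotation '[[0, 0, 0], [0, 0, 0], [0, 0, 0], [0, 0, 0], [0, 0, 0]]' --grip '[0, 0, 0, 0, 0]'

```text
time: 26.15
eef_pos: [0.5143, -0.2279, 0.1165]
tcp_rot: [0.999, 0.043, 0.001, 0.0]
contact_force: [0.4, -0.8, -0.5]
opening: 0.34
```

>>> send_rows --translation '[[0, 0, 0.1], [0, 0, 0.1], [0, 0, 0.05], [0, 0, 0]]' --rotation '[[0, 0, 0], [0, 0, 0], [0, 0, 0], [0, 0, 0]]' --grip '[0, 0, 0, 0]'

```text
time: 26.65
eef_pos: [0.5143, -0.2279, 0.1098]
tcp_rot: [0.999, 0.043, 0.001, 0.0]
contact_force: [-1.9, 1.0, 3.8]
opening: 0.343
```

>>> send_rows --translation '[[0, 0, 0], [0, 0, 0], [0, 0, 0], [0, 0, 0], [0, 0, 0]]' --rotation '[[0, 0, 0], [0, 0, 0], [0, 0, 0], [0, 0, 0], [0, 0, 0]]' --grip '[50, 85, 85, 85, 85]'

```text
time: 27.28
eef_pos: [0.5143, -0.2279, 0.1089]
tcp_rot: [0.999, 0.043, 0.001, 0.0]
contact_force: [0.3, 0.1, 0.2]
opening: 0.998
```

>>> send_rows --translation '[[0, 0, -0.3], [0, 0, -0.7], [0, 0, -1], [0, 0, -1], [0, 0, -1]]' --rotation '[[0, 0, 0], [0, 0, 0], [0, 0, 0], [0, 0, 0], [0, 0, 0]]' --grip '[85, 85, 85, 85, 85]'

```text
time: 27.9
eef_pos: [0.5141, -0.2278, 0.2308]
tcp_rot: [0.999, 0.043, 0.001, 0.001]
contact_force: [-0.7, 0.0, -0.4]
opening: 0.993
```

>>> send_rows --translation '[[0, 1, -0.3], [0, 1, -0.3], [0, 1, -0.3], [0, 1, 0], [0, 1, 0]]' --rotation '[[0, 0, 0], [0, 0, 0], [0, 0, 0], [0, 0, 0], [0, 0, 0]]' --grip '[85, 85, 85, 85, 85]'

```text
time: 28.52
eef_pos: [0.5272, -0.3783, 0.2572]
tcp_rot: [0.999, 0.043, 0.001, 0.001]
contact_force: [0.1, 0.5, 0.4]
opening: 0.994
```

```bash
python3 - <<'E'
from fit import *
from plant import eyes
ims={n:(cv2.imread(f"pics/{n}0.png"),eyes.read_camera(n)["image"]) for n in("side","top")}
def box(I,win,lo,hi):
    x0,y0,x1,y1=win; h=cv2.cvtColor(I[y0:y1,x0:x1],cv2.COLOR_BGR2HSV); m=cv2.inRange(h,lo,hi)
    if lo[0]==0: m|=cv2.inRange(h,(172,lo[1],lo[2]),(180,255,255))
    n,_,st,c=cv2.connectedComponentsWithStats(m)
    if n<2:return None
    i=1+st[1:,4].argmax(); return (st[i,:4]+[x0,y0,0,0]).tolist(),int(st[i,4]),(c[i]+[x0,y0]).round(1).tolist()
for nm,n,win,lo,hi in (("red","side",(280,215,312,265),(0,150,50),(6,255,255)),("red","top",(340,200,376,235),(0,150,50),(6,255,255)),("yel","side",(250,235,285,290),(20,120,60),(34,255,255)),("yel","top",(350,245,390,280),(20,120,60),(34,255,255)),("box","side",(170,210,235,255),(18,120,50),(34,255,255)),("brass head","side",(225,150,265,190),(10,110,80),(30,255,255))):
    print(nm,n,[box(I,win,lo,hi) for I in ims[n]])
l=cv2.imread("pics/side_lock.png"); print("cover diff lock->now",np.abs(l[150:200,215:275].astype(int)-ims["side"][1][150:200,215:275]).mean((0,1)))
for n,w in (("side",(355,290,395,330)),("side",(275,310,310,350)),("side",(280,160,330,190)),("side",(310,175,352,210))):
    a,b=[I[w[1]:w[3],w[0]:w[2]] for I in ims[n]]
    print(w,cv2.phaseCorrelate(cv2.cvtColor(a,6).astype(float),cv2.cvtColor(b,6).astype(float)))
E
```

```text
red side [([288, 224, 17, 36], 431, [296.0, 242.3]), ([289, 225, 17, 37], 400, [297.2, 243.3])]
red top [([349, 208, 22, 21], 284, [359.1, 218.7]), ([351, 209, 21, 20], 283, [360.5, 218.8])]
yel side [([259, 245, 17, 37], 505, [267.3, 263.7]), ([259, 245, 17, 37], 491, [267.4, 264.1])]
yel top [([359, 252, 24, 18], 296, [370.0, 261.0]), ([359, 252, 24, 18], 284, [369.9, 260.9])]
box side [([186, 221, 33, 27], 736, [201.7, 234.1]), ([186, 221, 33, 27], 732, [201.7, 234.2])]
brass head side [([240, 152, 8, 5], 27, [243.3, 154.1]), ([241, 170, 8, 8], 38, [244.8, 173.2])]
cover diff lock->now [13.684      15.66833333 15.773     ]
(355, 290, 395, 330) ((5.8466840619132245, -3.666067801552721), 0.30024774770038165)
(275, 310, 310, 350) ((-0.03404081819357074, 0.021762679239994753), 0.6313019073847408)
(280, 160, 330, 190) ((-0.19863726758186928, 0.23616826777310784), 0.4489698902418157)
(310, 175, 352, 210) ((0.5060828276882248, 0.057432094042663806), 0.37927449218249165)
```

```bash
python3 -c "
from plant import ticket; print(ticket.sign_off())"
```

```text
the job is handed in; nothing more can be done
None
```

I shut the cover and locked it with the red driver. The driver then went back upright into its hole, and I let go and handed the job in at about 28.6 s. The hand-in gave no verdict.

- **Cover and fastener:** The blade met the slot floor at about 14 N. While I turned it, it sank with the cam at about 2.6 mm per rad. At the end the sinking stopped and the torque rose to about 0.17 N m. The picture after locking shows the slot lying along the hinge line.
- **Driver in the stand:** The first try to put it back caught the rim of the hole. After a 3 mm shift it went fully down, to the same tool height as at the pick. Image blobs show the handle standing within about 3 mm of where it began.
- **Bystanders:** The yellow driver and the yellow box are unmoved in the images. The regions around the oil bottle, scissors and slide box show shifts of half a pixel or less.
- **Checks that disagreed:**
  - **Look-alikes:** The large red driver and the pink one stood on their blades at the start and were later found lying down. I did not notice any contact with them, so they probably fell on their own.
  - **Dish:** The large red one fell against the dish. A weak image match puts the dish's shift at up to about 15 mm (limit 30 mm), and I could not confirm it. I also did not check the phone.
  - **Final look at the cover:** The picture comparison of the cover between locking and the end was inconclusive, because the arm and its shadow had moved. The brass head was where it should be.

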